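# Find the stamped parts crate and send it over the dispatch line

## Task

One of the two small metal parts crates has a mark stamped on its underside, a ring crossed by a bar. Without gripping or lifting anything, push each crate over away from you with the fingertips so that it lies on its far side and shows its underside; only when both lie so, push the stamped crate, lying as it is, away from you until all of it is just beyond the dark dispatch line across the bench, its near side within 3 cm of the line. Leave the plain crate lying where it tipped, short of the line, and do not disturb the other things on the bench.

Things in the scene. Friction and masses are not known exactly. Their poses are not given: they have to be found in the camera images.
- crate_a: open empty bare-metal parts crate 65 deep (x) x 90 wide (y) x 90 mm tall, walls 4, rubber strips under front and far edges, 0.3-0.6 kg, looks like the other; sides vary. Origin: centre of underside (floor's lower face 4 mm up); x points away from the robot, z up. Pushed near its top rim it tips over its far bottom edge, falls by itself from about 40 degrees; then 65 tall, 90 deep, z axis level, away. Pushed low it slides.
- crate_b: open empty bare-metal parts crate 65 deep (x) x 90 wide (y) x 90 mm tall, walls 4, rubber strips under front and far edges, 0.3-0.6 kg, looks like the other; sides vary. Origin: centre of underside (floor's lower face 4 mm up); x points away from the robot, z up. Behaves as crate_a.
- stamp (a point): the stamp: a dark ring 42 mm across crossed by a 60 mm bar, in the middle of the underside of the crate that bears it; this point is its centre. The other crate's underside is plain. To be seen only once the crate is tipped
- dispatch_line: the dispatch line: a flat dark rubber strip across the bench, 12 mm wide (x), 600 mm long (y), 1 mm thick with small screw heads, fixed, no obstacle to sliding. Origin at its centre on the bench, x points away from the robot: beyond the line is x over 0.006 in its frame
- crate_a_heel (a point): middle of the far bottom edge of crate_a, over which it tips (stays on the bench)
- crate_b_heel (a point): middle of the far bottom edge of crate_b, over which it tips (stays on the bench)
- base_l (a point): left end of the far bottom edge of the stamped crate; once it lies tipped, its near left corner on the bench
- base_r (a point): right end of that edge; once tipped, the near right corner on the bench
- mouth_l (a point): left end of the far top rim of the stamped crate; once tipped, its far left corner on the bench
- mouth_r (a point): right end of that rim; once tipped, the far right corner on the bench
- crucible: bystander: white crucible, 50 mm wide, 42 mm tall; origin at the centre of its underside
- stopper: bystander: black rubber stopper, 29 mm wide, 28 mm tall; origin at the centre of its underside
- wrench: bystander: small open wrench lying flat, 110 mm long, 6 mm thick; origin at the centre of its underside
- nut: bystander: hexagon nut, 22 mm wide, 9 mm tall; origin at the centre of its underside
- cap_bolt: bystander: cap bolt standing on its head, 16 mm wide, 45 mm tall; origin at the centre of its underside

How it is judged:
By the outcome, as a careful person would: the job done as asked, in the order asked, and still so for the second after the job is handed in, with the robot touching nothing.
It also fails if it takes over 72 s, if anything falls off the work surface, if the arm or the gripper's body presses on something with over 40 N, if the wrist force passes 120 N, or if a joint passes its speed limit or range.

## Robot

A 6-joint arm with a two-finger parallel gripper is mounted at the origin on a cart in front of the work surface, level with it; the furniture and walls round the work are solid. World frame = base frame: x ahead of the robot, y to its left, z up, the work surface at z = 0. Lengths are in mm, angles in rad, forces in N, time in s.
With the tool pointing down it reaches from about 375 to 925 mm from the base axis. Payload 5.7 kg.
Tool frame: the origin (TCP) lies at the very end of the fingers, on their centre line; the grasp point (between the pads) lies 19 mm behind it (arm.pinch_z is the z of the grasp point in the tool frame, in mm); z points along the fingers, x is the direction in which the jaws open and shut, and the axes are right-handed (so a half turn about z gives the same grasp; the last joint's range is limited). The gripper opens to 85 mm and grips with 20 to 120 N. Pads are 22 mm wide; open, the fingers measure 114 mm over their backs; the gripper's body (76 mm by 85 mm) begins 54 mm behind the grasp point. The pads swing forward as they close: fully open they stand 13 mm farther back than shut.
Start: joints at [-1.333, 0.359, 1.51, -0, 1.272, -0.115], TCP at [207.299, -563.019, 231.267] pointing down, gripper open.
Joint ranges: [-2.97, 2.97], [-1.01, 2.36], [0.21, 2.38], [-0.96, 4.11], [0.2, 2.71], [-2.98, 2.98]. Speed limits (rad/s): [2.39, 2.39, 3.14, 3.14, 3.14, 3.14].

## Interface

Orientations are given as a 3x3 rotation matrix whose columns are the frame's x, y, z axes.
In Python, from station import arm gives the robot as it stands.
- The arm moves only by the shell command python3 -m creep 'ROWS'. ROWS is JSON, a list of rows, each a list of 3 entries, a list of its own where there are three numbers: the finger opening in mm, from 0 to 85.4, then the shift along the world's x, y, z in mm, then the turn about the world's z in degrees. A call has 1 to 5 rows; each row shifts and turns the pose as measured when the row begins; what a row does not reach is not made up. A row lasts 1/12 s, in which the tool goes at most 41.7 mm and 7.16 degrees, less where a joint would pass 70% of its speed; a pose out of reach is approached as far as the arm can. A call with a gripper value outside its range is refused whole. The fingers move at their own pace and stop on an object; the grip force is fixed at half the most. Time passes only in rows, so rows that do not move let the fingers close. It gives the time, the measured TCP pose, the force and the opening at its end, in the units of the state.
- arm.get_state(): the state, without advancing time (a new reading comes with each control period).
- arm.camera(name): name is "scene" or "top" or "wrist"; returns a dict with "image" (384x512x3 uint8, red, green, blue), "range_z" (384x512 float32, mm along the optical axis (not along the pixel's ray), 0 where there is no reading), "fx", "fy", "cx", "cy" (pixels), "world_from_camera" (4x4, takes a point from camera to world coordinates). Camera axes: x right, y up, looking along -z (the intrinsics and any distortion apply to the point x, -y, -z); pixel columns grow to the right and rows downward; lengths in mm; the calibration is good to about 2 mm. A picture is of the moment at which its call begins.
- arm.sign_off(): hands the job in, once; it reports no verdict.
The state is a dict: "t": time; "joint_pos": joint angles; "dq": joint speeds; "effort": joint torques, N m; "position": TCP position; "ee_rot": TCP orientation; "ft_force": force on the tool from outside, world axes, zero at the start; "moment": the same for the moment, N m; "gripper_width": opening from 0.0 (shut) to 1.0 (fully open).
Only numpy, scipy, OpenCV 4.12 (cv2) and the standard library are available. Lean on these libraries where they do the work, as an engineer would, in place of code of your own. Each camera call takes 0.05 s, during which the arm holds its last target. There are 200 camera calls.

## Working session

There is one attempt and no reset: what is moved stays moved. The work goes in short steps, Python scripts to look and compute and a shell command to move; the robot and the scene stay as the last step left them, time stands still between calls to the robot, and variables do not carry over. Pictures are saved under pics/ and viewed, about 8 in all and at most 12, crops included, and the job is handed in when it is done.

```bash
mkdir -p pics; cat > h.py <<'E'
import numpy as np, cv2
from station import arm
def shot(name,fn=None):
    c=arm.camera(name)
    if fn: cv2.imwrite('pics/'+fn,cv2.cvtColor(c['image'],cv2.COLOR_RGB2BGR)); np.save('pics/'+fn+'.npy',cloud(c))
    return c
def cloud(c):
    h,w=c['range_z'].shape; v,u=np.mgrid[:h,:w]; z=c['range_z']
    P=np.stack([(u-c['cx'])/c['fx']*z,-(v-c['cy'])/c['fy']*z,-z,np.ones_like(z)],-1)
    W=(P@np.array(c['world_from_camera']).T)[...,:3]; W[z<=0]=np.nan
    return W
E
python3 - <<'E'
from h import *
c=shot('scene','s1.png');print(np.round(c['world_from_camera'],2).tolist(), c.keys())
c=shot('top','t1.png');print(np.round(c['world_from_camera'],2).tolist())
a=cv2.imread('pics/s1.png');b=cv2.imread('pics/t1.png')
cv2.imwrite('pics/v1.png',cv2.resize(b,(800,600)))
print(arm.get_state())
E
```

```text
[[-0.48, 0.69, -0.54, 124.82], [-0.88, -0.37, 0.31, 301.35], [0.01, 0.63, 0.78, 740.67], [0.0, 0.0, 0.0, 1.0]] dict_keys(['image', 'range_z', 'fx', 'fy', 'cx', 'cy', 'world_from_camera'])
[[0.02, 0.99, -0.1, 502.28], [-1.0, 0.02, 0.0, 24.02], [0.01, 0.1, 1.0, 1051.43], [0.0, 0.0, 0.0, 1.0]]
{'t': 0.1, 'joint_pos': array([-1.33310261e+00,  3.59414228e-01,  1.51135736e+00, -4.57008498e-06,
        1.27252556e+00, -1.15093292e-01]), 'dq': array([-0.00142146, -0.0009395 , -0.00321521, -0.0010422 , -0.00083627,
        0.00031601]), 'effort': array([-2.85876322e-04, -5.28651989e+01, -2.79349655e+01, -2.04320131e-04,
        5.03426447e-03, -1.61783061e-05]), 'position': array([ 207.15206335, -562.42375394,  230.53620786]), 'ee_rot': array([[ 3.45515437e-01, -9.38412979e-01, -4.05586368e-04],
       [-9.38411538e-01, -3.45515622e-01,  1.65553142e-03],
       [-1.69370859e-03, -1.91404733e-04, -9.99998547e-01]]), 'ft_force': array([0.44511414, 0.69870628, 0.05220679]), 'moment': array([0.02596535, 0.02128255, 0.01610089]), 'gripper_width': 0.9984939269547227}
```

View pics/v1.png

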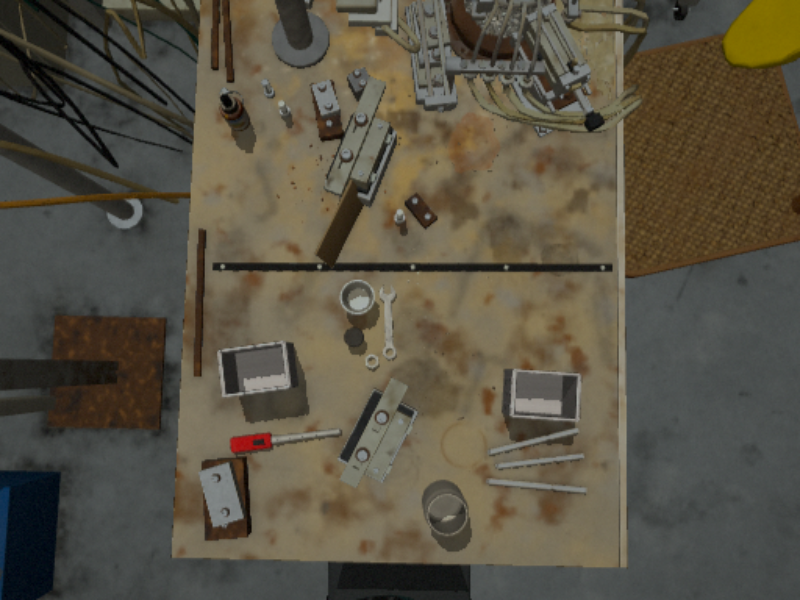

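View pics/s1.png

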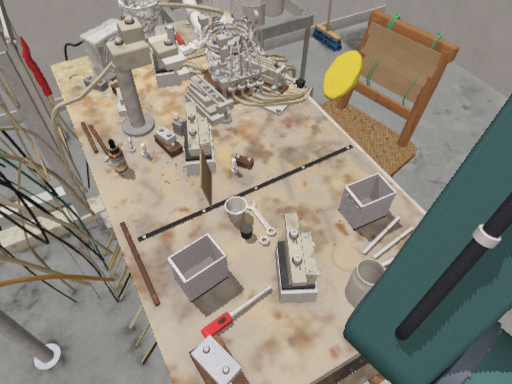

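The top view shows the left crate at about (255,370), the right crate at (542,395) and the line at row 267 (800x600 view). Between the crates lie the crucible (357,297), stopper (355,337), wrench (388,320) and nut (372,362). Next I measure the crate rims and the line.

```bash
python3 - <<'E'
from h import *
W=np.load('pics/t1.png.npy')
def at(u,v): return np.round(W[int(v*.64),int(u*.64)]).tolist()
for u,v in [(223,267),(320,267),(413,267),(506,267),(603,267)]: print('line',at(u,v), end=' ')
for n in ('t1','s1'):
  V=np.load(f'pics/{n}.png.npy')
  for s in (1,-1):
    m=(V[...,2]>80)&(V[...,2]<105)&(V[...,0]>330)&(V[...,0]<560)&(V[...,1]*s>130)&(V[...,1]*s<330)
    p=V[m]; 
    if len(p)<5: continue
    # rim only
    r=cv2.minAreaRect(p[:,:2].astype(np.float32)); print(n,s,len(p),np.round(r[0]),np.round(r[1]),round(r[2],1),np.median(p[:,2]), np.round(cv2.boxPoints(r)).tolist())
W0=W
# objects map: anything >8mm within band
m=(W[...,2]>12)&(W[...,0]>200)&(W[...,0]<800)&(abs(W[...,1])<400)
n,l,st,ce=cv2.connectedComponentsWithStats(m.astype(np.uint8))
for i in range(1,n):
  if st[i,4]>20:
    p=W[l==i]; print(np.round(np.r_[p.min(0),p.max(0)]).tolist())
E
```

```text
line [646.0, 284.0, -0.0] line [650.0, 139.0, 0.0] line [653.0, -2.0, 2.0] line [656.0, -140.0, 0.0] line [659.0, -285.0, 2.0] t1 1 360 [495. 213.] [65. 95.] 9.3 88.77195153952727 [[456.0, 255.0], [471.0, 161.0], [535.0, 172.0], [520.0, 266.0]]
t1 -1 378 [ 469. -182.] [96. 65.] 87.2 89.28796199602891 [[434.0, -229.0], [499.0, -232.0], [503.0, -136.0], [438.0, -133.0]]
s1 1 603 [495. 214.] [67. 95.] 9.2 88.89970257010589 [[454.0, 256.0], [469.0, 162.0], [535.0, 173.0], [520.0, 267.0]]
s1 -1 478 [ 468. -181.] [96. 66.] 87.0 88.42041358606542 [[432.0, -227.0], [498.0, -230.0], [503.0, -134.0], [437.0, -131.0]]
[648.0, 43.0, 12.0, 800.0, 137.0, 127.0]
[709.0, -35.0, 12.0, 760.0, 12.0, 30.0]
[720.0, 14.0, 13.0, 729.0, 28.0, 47.0]
[577.0, 54.0, 12.0, 625.0, 102.0, 46.0]
[531.0, 69.0, 21.0, 558.0, 96.0, 32.0]
[458.0, 161.0, 12.0, 534.0, 263.0, 95.0]
[435.0, -230.0, 12.0, 502.0, -134.0, 95.0]
[342.0, -11.0, 13.0, 488.0, 99.0, 128.0]
[377.0, 183.0, 12.0, 402.0, 258.0, 20.0]
[254.0, 223.0, 12.0, 368.0, 293.0, 60.0]
[281.0, -81.0, 12.0, 341.0, -21.0, 104.0]
[235.0, -3.0, 207.0, 249.0, 59.0, 248.0]
```

```bash
python3 -m creep '[[40,[17.5,35,-6],-5.75],[40,[17.5,35,-6],-5.75],[40,[17.5,35,-6],-5.75],[40,[17.5,35,-6],-5.75],[40,[17.5,35,-6],0]]'; python3 -m creep '[[40,[17.5,35,-6],0],[40,[17.5,35,-6],0],[40,[17.5,35,-6],0],[40,[17.5,35,-6],0],[40,[17.5,35,-6],0]]'; python3 -m creep '[[40,[0,0,0],0],[40,[0,0,0],0]]'; python3 -c "
from h import *
s=arm.get_state();print(np.round(s['ee_rot'],3).tolist(),s['ft_force'],s['gripper_width'])"
```

```text
t: 0.52
position: [293.4, -390.3, 199.0]
ee_rot: [[-0.077, -0.997, -0.002], [-0.997, 0.077, -0.005], [0.005, 0.002, -1.0]]
ft_force: [0.2, -0.4, -0.5]
gripper_width: 0.468
t: 0.93
position: [381.9, -205.6, 166.9]
ee_rot: [[-0.082, -0.997, -0.003], [-0.997, 0.082, -0.004], [0.004, 0.002, -1.0]]
ft_force: [-0.0, -0.6, -0.0]
gripper_width: 0.472
t: 1.1
position: [382.6, -197.0, 165.3]
ee_rot: [[-0.073, -0.997, -0.005], [-0.997, 0.073, 0.001], [-0.001, 0.005, -1.0]]
ft_force: [-0.0, -1.2, 0.4]
gripper_width: 0.468
[[-0.073, -0.997, -0.005], [-0.997, 0.073, 0.001], [-0.001, 0.005, -1.0]] [-0.0239907  -1.16439267  0.39198215] 0.4677030218107647
```

```bash
python3 -m creep '[[40,[4,7,-30],1.4],[40,[4,6,-30],0],[40,[4,4,-31],0],[40,[0,0,0],0],[40,[0,0,0],0]]'; python3 - <<'E'
from h import *
c=shot('scene','s2.png'); b=cv2.imread('pics/s2.png')
cv2.imwrite('pics/v2.png',cv2.resize(b[130:290,300:512],None,fx=3,fy=3))
E
```

```text
t: 1.52
position: [396.6, -184.0, 73.6]
ee_rot: [[-0.047, -0.999, -0.001], [-0.999, 0.047, -0.004], [0.004, 0.0, -1.0]]
ft_force: [0.4, -0.0, 0.8]
gripper_width: 0.469
```

View pics/v2.png

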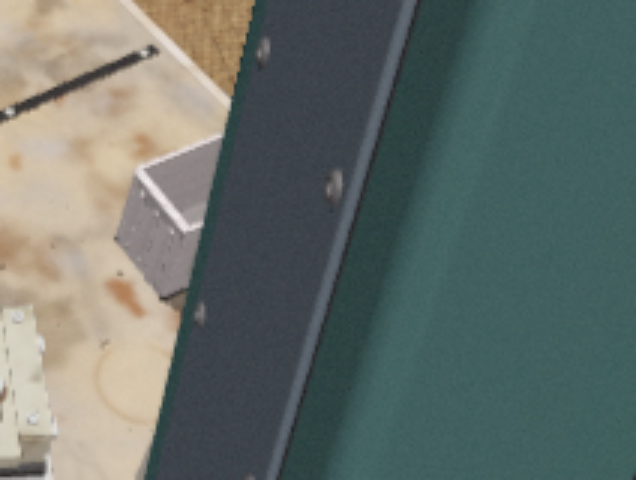

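The arm hides the crate from the scene camera, so I'll push by feel.

```bash
python3 -m creep '[[40,[10,1,2],0],[40,[8,1,1],0],[40,[4,0,0],0],[40,[0,0,0],0]]';python3 -m creep '[[40,[5,0,0],0],[40,[5,0,0],0],[40,[0,0,0],0]]'; python3 -m creep '[[40,[5,0,0],0],[40,[5,0,0],0],[40,[5,0,0],0],[40,[0,0,0],0]]'; python3 - <<'E'
from h import *
for n in ('top',):
  V=cloud(shot(n,'t3.png'))
  m=(V[...,2]>60)&(V[...,0]>330)&(V[...,0]<600)&(V[...,1]<-120)&(V[...,1]>-250)
  m&=V[...,2]<115
  m&=V[...,0]>440
  p=V[m];print(len(p),np.round(np.nanmin(p,0)),np.round(np.nanmax(p,0)))
E
```

```text
t: 1.9
position: [422.8, -186.1, 82.3]
ee_rot: [[-0.052, -0.999, 0.006], [-0.999, 0.052, -0.008], [0.008, -0.007, -1.0]]
ft_force: [1.0, -0.6, -0.7]
gripper_width: 0.467
t: 2.15
position: [433.4, -186.1, 84.1]
ee_rot: [[-0.051, -0.999, 0.006], [-0.999, 0.051, -0.009], [0.009, -0.007, -1.0]]
ft_force: [-1.1, 0.5, -1.6]
gripper_width: 0.468
t: 2.48
position: [448.6, -185.4, 84.1]
ee_rot: [[-0.05, -0.999, 0.004], [-0.999, 0.05, -0.008], [0.008, -0.004, -1.0]]
ft_force: [-0.9, 0.2, 0.9]
gripper_width: 0.469
519 [ 455. -232.   60.] [ 528. -135.  112.]
```

```bash
cat > prof.py <<'E'
from h import *
def prof(V,y0,y1,x0,x1):
  m=(V[...,1]>y0)&(V[...,1]<y1)&(V[...,0]>x0)&(V[...,0]<x1)&(V[...,2]>8)
  p=V[m]; 
  return [(int(b),*(np.round(np.percentile(p[(p[:,0]//5*5)==b][:,2],[0,100])).astype(int).tolist())) for b in np.unique(p[:,0]//5*5)]
E
python3 - <<'E'
from prof import *
V=np.load('pics/t3.png.npy')
print(prof(V,-231,-223,400,620)); print(prof(V,-145,-134,400,620))
E
```

```text
[(400, 530, 532), (405, 527, 533), (410, 522, 529), (415, 519, 524), (420, 514, 520), (425, 510, 517), (430, 493, 513), (435, 489, 508), (440, 489, 503), (445, 489, 497), (450, 488, 492), (455, 481, 490), (460, 476, 484), (465, 466, 479), (470, 467, 467), (480, 11, 65), (485, 10, 81), (490, 9, 88), (495, 16, 94), (500, 21, 95), (505, 37, 93), (510, 50, 90), (515, 69, 90), (520, 85, 88)]
[(435, 175, 175), (440, 18, 281), (445, 31, 535), (450, 31, 534), (455, 29, 532), (460, 26, 530), (465, 28, 525), (470, 23, 521), (475, 30, 519), (480, 22, 514), (485, 21, 509), (490, 19, 503), (495, 11, 498), (500, 10, 492), (505, 27, 480), (510, 38, 92), (515, 51, 90), (520, 86, 88), (525, 85, 87)]
```

Tilt is about 15° and it is tipping cleanly, so I continue.

```bash
python3 -m creep '[[40,[5,0,0],0],[40,[5,0,0],0],[40,[5,0,0],0],[40,[0,0,0],0]]'; python3 -m creep '[[40,[5,0,0],0],[40,[5,0,0],0],[40,[0,0,0],0],[40,[0,0,0],0]]'; python3 - <<'E'
from prof import *
V=cloud(shot('top','t4.png'))
print(prof(V,-231,-223,470,620)); print(prof(V,-145,-134,500,620))
E
```

```text
t: 2.87
position: [465.2, -185.5, 84.0]
ee_rot: [[-0.05, -0.999, 0.005], [-0.999, 0.05, -0.008], [0.008, -0.005, -1.0]]
ft_force: [-0.4, -0.7, 0.5]
gripper_width: 0.475
t: 3.2
position: [478.3, -186.0, 84.0]
ee_rot: [[-0.05, -0.999, 0.007], [-0.999, 0.05, -0.009], [0.009, -0.008, -1.0]]
ft_force: [-0.7, 0.7, -0.5]
gripper_width: 0.471
[(470, 488, 501), (475, 489, 498), (480, 486, 493), (485, 481, 489), (490, 474, 484), (495, 467, 476), (535, 91, 91), (540, 33, 93), (545, 35, 88), (550, 39, 83), (555, 42, 76), (560, 48, 68), (565, 50, 61), (570, 52, 52)]
[(500, 13, 518), (505, 20, 513), (510, 10, 509), (515, 29, 506), (520, 15, 501), (525, 18, 495), (530, 39, 490), (535, 32, 473), (540, 26, 101), (545, 50, 96), (550, 38, 89), (555, 40, 82), (560, 49, 76), (565, 63, 66), (570, 53, 59)]
```

```bash
python3 -m creep '[[40,[0,0,0],0],[40,[0,0,0],0],[40,[0,0,0],0],[40,[0,0,0],0]]'; python3 - <<'E'
from prof import *
V=cloud(shot('top','t5.png'))
print(prof(V,-231,-223,470,620)); print(prof(V,-145,-134,520,620))
E
```

```text
t: 3.58
position: [477.8, -185.9, 83.9]
ee_rot: [[-0.051, -0.999, 0.007], [-0.999, 0.051, -0.009], [0.009, -0.008, -1.0]]
ft_force: [-0.2, 0.7, -0.3]
gripper_width: 0.47
[(470, 489, 502), (475, 488, 495), (480, 486, 492), (485, 482, 489), (490, 473, 482), (495, 464, 476), (525, 65, 67), (530, 60, 67), (535, 62, 68), (540, 62, 67), (545, 63, 69), (550, 63, 66), (555, 63, 67), (560, 65, 68), (565, 64, 68), (570, 61, 68), (575, 63, 68), (580, 62, 66), (585, 63, 69), (590, 65, 69)]
[(520, 8, 500), (525, 16, 496), (530, 13, 487), (535, 15, 471), (540, 15, 68), (545, 16, 66), (550, 15, 67), (555, 16, 65), (560, 18, 65), (565, 13, 68), (570, 15, 64), (575, 17, 67), (580, 14, 65), (585, 17, 64), (590, 15, 68), (595, 24, 63)]
```

The right crate lies flat (top at 65, far end at x≈595). I rise and go to the left crate, then look for the stamp with the arm out of the way.

```bash
python3 -m creep '[[40,[-10,0,38],0],[40,[-10,5,38],0],[40,[-5,30,20],3],[40,[-3,39,0],3],[40,[-3,39,0],3]]'; python3 -m creep '[[40,[-3,40,0],3],[40,[-3,40,0],0],[40,[-3,40,0],0],[40,[-3,40,0],0],[40,[-3,40,0],0]]';  python3 -m creep '[[40,[-4,36,0],0],[40,[-4,36,0],0],[40,[0,0,0],0],[40,[0,0,0],0]]'; python3 - <<'E'
from h import *
c=shot('scene','s3.png'); b=cv2.imread('pics/s3.png')
cv2.imwrite('pics/v3.png',cv2.resize(b,(800,600)))
E
```

```text
t: 4.05
position: [447.0, -76.3, 181.4]
ee_rot: [[0.102, -0.995, 0.007], [-0.995, -0.102, -0.01], [0.01, -0.006, -1.0]]
ft_force: [0.6, 0.2, 0.2]
gripper_width: 0.469
t: 4.47
position: [430.7, 130.6, 184.2]
ee_rot: [[0.154, -0.988, 0.015], [-0.988, -0.154, -0.01], [0.012, -0.013, -1.0]]
ft_force: [0.5, -0.4, -0.5]
gripper_width: 0.465
t: 4.8
position: [420.0, 213.8, 185.0]
ee_rot: [[0.163, -0.987, 0.017], [-0.987, -0.163, -0.006], [0.009, -0.016, -1.0]]
ft_force: [-0.2, -0.6, -0.3]
gripper_width: 0.47
```

View pics/v3.png

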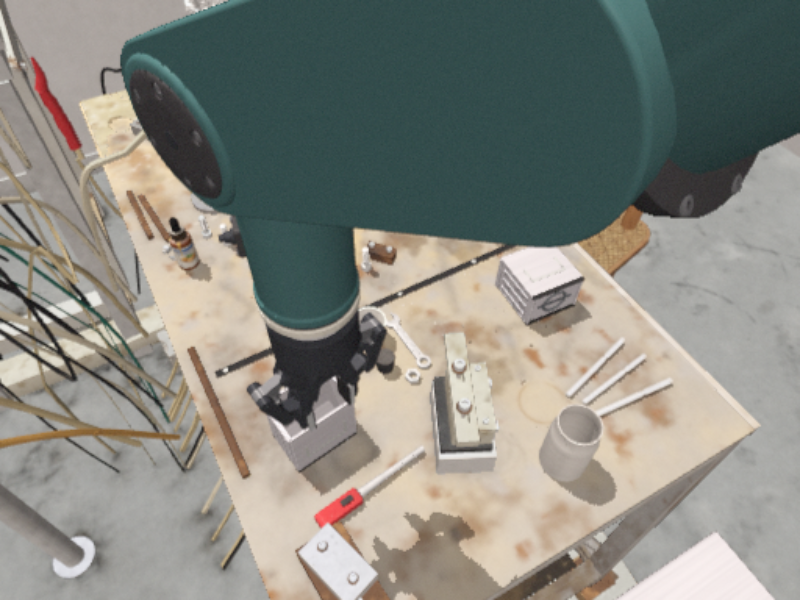

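The right crate (553,290) lies on its far side with a ring and bar visible on its underside, so it is the stamped one. Now I tip the left crate.

```bash
python3 -m creep '[[40,[0,-4,-35],0],[40,[0,-4,-36],0],[40,[0,-3,-34],0],[40,[0,0,0],0],[40,[0,0,0],0]]'; python3 -m creep '[[40,[10,2,0],0],[40,[10,2,0],0],[40,[5,1,0],0],[40,[5,1,0],0],[40,[0,0,0],0]]'
```

```text
t: 5.27
position: [424.0, 198.1, 80.0]
ee_rot: [[0.156, -0.987, 0.025], [-0.988, -0.157, -0.004], [0.008, -0.024, -1.0]]
ft_force: [0.5, -0.4, 0.0]
gripper_width: 0.467
t: 5.68
position: [460.9, 203.5, 86.3]
ee_rot: [[0.153, -0.988, 0.031], [-0.988, -0.153, -0.003], [0.008, -0.03, -1.0]]
ft_force: [-1.0, 0.1, 0.2]
gripper_width: 0.471
```

```bash
python3 - <<'E'
from prof import *
V=cloud(shot('top','t6.png'))
print(prof(V,163,172,470,620)); print(prof(V,255,262,470,620))
b=cv2.imread('pics/t6.png'); cv2.imwrite('pics/v4.png',cv2.resize(b[190:290,100:260],None,fx=5,fy=5))
E
```

```text
[(470, 113, 514), (475, 20, 508), (480, 19, 505), (485, 18, 501), (490, 9, 496), (495, 20, 492), (500, 22, 487), (505, 13, 478), (510, 23, 94), (515, 17, 94), (520, 27, 93), (525, 54, 89)]
[(470, 467, 488), (475, 449, 480), (480, 454, 461), (510, 84, 92), (515, 8, 93), (520, 27, 92), (525, 84, 90)]
```

View pics/v4.png

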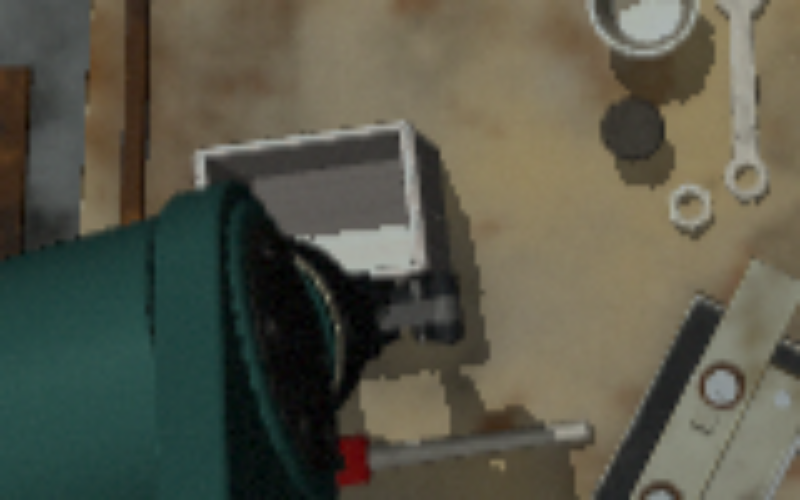

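The left crate is tipping slightly but the fingertips are near the rim, so I back off, go lower and push again.

```bash
python3 -m creep '[[40,[-10,-2,0],0],[40,[-10,0,0],0],[40,[0,2,-6],0],[40,[0,2,-6],0],[40,[0,0,0],0]]'; python3 -m creep '[[40,[5,1,0],0],[40,[5,1,0],0],[40,[5,1,0],0],[40,[5,1,0],0],[40,[0,0,0],0]]';  python3 -m creep '[[40,[5,1,0],0],[40,[5,1,0],0],[40,[0,0,0],0]]'; python3 - <<'E'
from prof import *
V=cloud(shot('top','t7.png'))
print(prof(V,163,172,515,620)); print(prof(V,255,262,500,620))
E
```

```text
t: 6.15
position: [437.9, 206.0, 74.6]
ee_rot: [[0.153, -0.988, 0.033], [-0.988, -0.154, -0.002], [0.007, -0.033, -0.999]]
ft_force: [-0.6, -0.3, -0.2]
gripper_width: 0.466
t: 6.57
position: [457.6, 210.4, 73.3]
ee_rot: [[0.155, -0.988, 0.028], [-0.988, -0.155, -0.003], [0.008, -0.027, -1.0]]
ft_force: [-2.3, -0.3, 0.8]
gripper_width: 0.469
t: 6.82
position: [466.4, 211.9, 72.9]
ee_rot: [[0.154, -0.988, 0.024], [-0.988, -0.154, -0.004], [0.008, -0.023, -1.0]]
ft_force: [-1.9, 0.5, 1.7]
gripper_width: 0.47
[(515, 20, 465), (520, 15, 94), (525, 32, 91), (530, 50, 63)]
[(515, 14, 17), (520, 12, 41), (525, 40, 60), (530, 58, 88), (535, 85, 90), (540, 86, 86)]
```

```bash
python3 -m creep '[[40,[5,1,1],0],[40,[5,1,1],0],[40,[5,1,1],0],[40,[5,1,1],0],[40,[0,0,0],0]]'; python3 -m creep '[[40,[5,1,1],0],[40,[5,1,1],0],[40,[0,0,0],0],[40,[0,0,0],0],[40,[0,0,0],0]]'; python3 - <<'E'
from prof import *
V=cloud(shot('top','t8.png'))
print(prof(V,190,198,505,650)); print(prof(V,255,262,500,650))
E
```

```text
t: 7.28
position: [487.7, 216.1, 77.8]
ee_rot: [[0.154, -0.988, 0.024], [-0.988, -0.154, -0.004], [0.008, -0.023, -1.0]]
ft_force: [0.3, 0.2, -0.1]
gripper_width: 0.471
t: 7.7
position: [502.5, 219.0, 80.4]
ee_rot: [[0.154, -0.988, 0.03], [-0.988, -0.154, -0.003], [0.008, -0.029, -1.0]]
ft_force: [0.3, -0.3, -0.5]
gripper_width: 0.466
[(505, 493, 496), (510, 492, 496), (515, 127, 493), (520, 150, 490), (525, 63, 489), (530, 61, 485), (535, 63, 479), (540, 63, 473), (545, 63, 462), (550, 64, 66), (555, 64, 69), (560, 65, 69), (565, 63, 70), (570, 65, 70), (575, 66, 70), (580, 67, 70), (585, 66, 69), (590, 66, 72), (595, 63, 71), (600, 67, 71), (605, 68, 71), (610, 65, 70), (615, 67, 72)]
[(500, 485, 490), (505, 482, 487), (510, 479, 483), (515, 469, 479), (520, 463, 470), (565, 66, 71), (570, 65, 71), (575, 61, 70), (580, 64, 70), (585, 65, 69), (590, 65, 71), (595, 66, 70), (600, 66, 72), (605, 69, 70)]
```

```bash
python3 -m creep '[[40,[-10,0,38],0],[40,[-10,0,38],0],[40,[-8,-30,20],-3],[40,[-6,-39,3],-3],[40,[-6,-39,3],-3]]'; python3 -m creep '[[40,[-4,-40,0],-3],[40,[-4,-40,0],0],[40,[-4,-40,0],0],[40,[-4,-40,0],0],[40,[-4,-40,0],0]]';  python3 -m creep '[[40,[-15,-36,0],0],[40,[-15,-36,0],0],[40,[-10,0,0],0],[40,[0,0,0],0]]'; python3 - <<'E'
from h import *
shot('scene','s9.png'); b=cv2.imread('pics/s9.png')
cv2.imwrite('pics/v5.png',cv2.resize(b[150:380,100:406],None,fx=2.6,fy=2.6))
shot('top','t9.png'); V=np.load('pics/t9.png.npy')
for s in (1,-1):
    m=(V[...,2]>56)&(V[...,2]<76)&(V[...,0]>480)&(V[...,0]<650)&(V[...,1]*s>130)&(V[...,1]*s<310)
    p=V[m];r=cv2.minAreaRect(p[:,:2].astype(np.float32)); print(s,len(p),np.round(r[1]),round(r[2],1), np.round(cv2.boxPoints(r)).tolist())
E
```

```text
t: 8.17
position: [460.5, 113.3, 182.5]
ee_rot: [[0.001, -1.0, 0.024], [-1.0, -0.001, -0.006], [0.006, -0.024, -1.0]]
ft_force: [0.2, -0.4, 0.1]
gripper_width: 0.471
t: 8.58
position: [437.5, -93.2, 185.0]
ee_rot: [[-0.052, -0.998, 0.03], [-0.999, 0.052, -0.008], [0.006, -0.03, -1.0]]
ft_force: [1.4, 0.3, -0.3]
gripper_width: 0.471
t: 8.92
position: [395.0, -176.5, 185.6]
ee_rot: [[-0.06, -0.998, 0.033], [-0.998, 0.06, -0.013], [0.011, -0.034, -0.999]]
ft_force: [-1.2, 0.4, 0.2]
gripper_width: 0.469
1 1707 [90. 93.] 9.2 [[524.0, 264.0], [539.0, 172.0], [628.0, 187.0], [613.0, 278.0]]
-1 1718 [94. 90.] 87.4 [[502.0, -231.0], [593.0, -235.0], [597.0, -141.0], [507.0, -137.0]]
```

View pics/v5.png

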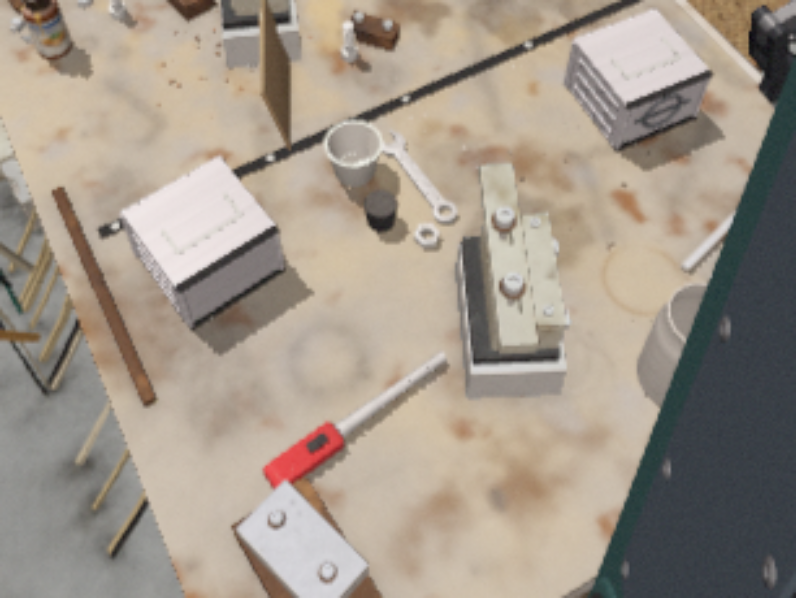

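The left crate's underside is plain and the right one carries the ring and bar (crop 672,110). Both lie on their far sides. Now I push the stamped crate low.

```bash
python3 -m creep '[[50,[18,-2,-38],0],[50,[18,-2,-38],1],[50,[14,-3,-38],0],[50,[0,0,-36],0],[50,[0,0,0],0]]'; python3 -m creep '[[50,[0,0,-3],0],[50,[0,0,0],0]]'
```

```text
t: 9.43
position: [458.2, -178.9, 35.5]
ee_rot: [[-0.032, -0.998, 0.052], [-0.999, 0.031, -0.02], [0.018, -0.052, -0.998]]
ft_force: [-1.9, 1.0, -0.8]
gripper_width: 0.582
t: 9.6
position: [458.5, -175.5, 31.8]
ee_rot: [[-0.028, -0.998, 0.048], [-0.999, 0.027, -0.017], [0.016, -0.049, -0.999]]
ft_force: [-0.1, 0.1, 0.7]
gripper_width: 0.583
```

```bash
python3 -m creep '[[50,[5,-5,-4],0],[50,[5,-5,-3],0],[50,[8,0,0],0],[50,[8,0,0],0],[50,[0,0,0],0]]'; python3 -m creep '[[50,[8,0,0],0],[50,[6,0,0],0],[50,[6,0,0],0],[50,[6,0,0],0],[50,[0,0,0],0]]'; cat > m.py <<'E'
from h import *
import sys
n=sys.argv[1]; shot('top',n+'.png'); V=np.load(f'pics/{n}.png.npy')
m=(V[...,2]>56)&(V[...,2]<72)&(V[...,0]>480)&(V[...,0]<800)&(V[...,1]<-100)&(V[...,1]>-290)
k,l,st,_=cv2.connectedComponentsWithStats(m.astype(np.uint8)); m=l==1+np.argmax(st[1:,4])
p=V[m];r=cv2.minAreaRect(p[:,:2].astype(np.float32)); print(len(p),np.round(r[1]),round(r[2],1), np.round(cv2.boxPoints(r)).tolist())
print('maxx by y',[(int(y),round(float(p[abs(p[:,1]-y)<6][:,0].max()),1)) for y in (-225,-205,-185,-165,-145) if (abs(p[:,1]-y)<6).any()])
E
python3 m.py t10
```

```text
t: 10.02
position: [491.6, -187.7, 31.9]
ee_rot: [[-0.027, -0.998, 0.059], [-0.999, 0.025, -0.023], [0.022, -0.06, -0.998]]
ft_force: [-0.0, -0.9, -0.2]
gripper_width: 0.585
t: 10.43
position: [518.9, -187.5, 32.8]
ee_rot: [[-0.027, -0.998, 0.057], [-0.999, 0.026, -0.023], [0.021, -0.058, -0.998]]
ft_force: [0.7, -0.4, -0.1]
gripper_width: 0.587
1285 [93. 89.] 89.1 [[529.0, -230.0], [618.0, -232.0], [620.0, -139.0], [530.0, -138.0]]
maxx by y [(-225, 618.2), (-205, 617.3), (-185, 619.1), (-165, 618.9), (-145, 618.3)]
```

```bash
python3 -m creep '[[50,[8,0,-1],0],[50,[8,0,0],0.5],[50,[8,0,0],0],[50,[8,0,0],0.5],[50,[8,0,0],0]]'; python3 -m creep '[[50,[8,0,0],0],[50,[8,0,0],0],[50,[8,0,0],0],[50,[8,0,0],0],[50,[0,0,0],0]]'; python3 -m creep '[[50,[8,0,0],0],[50,[8,0,0],0],[50,[6,0,0],0],[50,[6,0,0],0],[50,[0,0,0],0]]'; python3 m.py t11
```

```text
t: 10.9
position: [555.6, -185.8, 31.2]
ee_rot: [[-0.007, -0.999, 0.048], [-1.0, 0.007, -0.019], [0.018, -0.048, -0.999]]
ft_force: [-4.9, -0.1, 3.5]
gripper_width: 0.592
t: 11.32
position: [594.1, -186.0, 31.4]
ee_rot: [[-0.007, -0.999, 0.051], [-1.0, 0.006, -0.019], [0.019, -0.051, -0.999]]
ft_force: [-0.4, -0.1, 0.2]
gripper_width: 0.584
t: 11.73
position: [623.8, -185.6, 30.9]
ee_rot: [[-0.006, -0.999, 0.049], [-1.0, 0.005, -0.019], [0.018, -0.049, -0.999]]
ft_force: [0.2, 0.1, -0.9]
gripper_width: 0.586
788 [90. 64.] 1.0 [[634.0, -138.0], [635.0, -202.0], [725.0, -200.0], [724.0, -136.0]]
maxx by y [(-205, 721.6), (-185, 722.1), (-165, 724.0), (-145, 723.6)]
```

```bash
python3 -m creep '[[50,[8,0,0],0],[50,[8,0,0],0],[50,[8,0,0],0],[50,[6,0,0],0],[50,[0,0,0],0]]'; python3 -m creep '[[50,[6,0,0],0],[50,[5,0,0],0],[50,[0,0,0],0],[50,[0,0,0],0]]'; python3 m.py t12
```

```text
t: 12.2
position: [653.8, -185.2, 30.4]
ee_rot: [[-0.007, -0.999, 0.046], [-1.0, 0.006, -0.018], [0.017, -0.046, -0.999]]
ft_force: [-1.5, -0.1, 0.1]
gripper_width: 0.588
t: 12.53
position: [665.2, -185.0, 29.9]
ee_rot: [[-0.006, -0.999, 0.044], [-1.0, 0.005, -0.017], [0.017, -0.044, -0.999]]
ft_force: [-3.5, 0.8, 3.5]
gripper_width: 0.584
665 [53. 86.] 89.6 [[680.0, -188.0], [765.0, -189.0], [766.0, -136.0], [680.0, -135.0]]
maxx by y [(-185, 765.2), (-165, 764.9), (-145, 764.3)]
```

Far side at 765, so the near side is at about 676. I back off, rise, move aside and check.

```bash
python3 -m creep '[[50,[-15,0,0],0],[50,[-25,0,0],0],[50,[-30,0,10],0],[50,[-30,0,35],0],[50,[-30,0,38],0]]'; python3 -m creep '[[50,[-25,0,33],0],[50,[-35,0,20],0],[50,[-38,0,0],0],[50,[-38,0,0],0],[50,[0,0,0],0]]'; python3 m.py t13; python3 - <<'E'
from h import *
V=np.load('pics/t13.png.npy'); I=cv2.imread('pics/t13.png')
# dark strip far edge near crate
g=I.max(2); m=(g<60)&(abs(V[...,2])<8)&(V[...,0]>630)&(V[...,0]<680)
for y in (-260,-250,-240,-120,-110,-100):
    q=V[m&(abs(V[...,1]-y)<5)]; print(y,len(q),np.round([q[:,0].min(),q[:,0].max()],1) if len(q) else '')
shot('scene','s13.png'); S=cv2.imread('pics/s13.png')
cv2.imwrite('pics/v6.png',np.hstack([cv2.resize(I,(400,300)),cv2.resize(S,(400,300))])) 
cv2.imwrite('pics/v6.png',np.vstack([cv2.resize(I[120:270,120:420],(800,400))[:,:],]))
cv2.imwrite('pics/v7.png',cv2.resize(S,(800,600)))
E
```

```text
t: 13.0
position: [543.2, -184.6, 101.8]
ee_rot: [[-0.005, -0.999, 0.049], [-1.0, 0.004, -0.017], [0.016, -0.049, -0.999]]
ft_force: [0.5, -0.5, 0.6]
gripper_width: 0.583
t: 13.42
position: [404.1, -185.7, 163.2]
ee_rot: [[-0.005, -0.998, 0.064], [-1.0, 0.003, -0.025], [0.024, -0.064, -0.998]]
ft_force: [-0.3, 0.6, 0.4]
gripper_width: 0.58
1654 [94. 91.] 89.7 [[674.0, -229.0], [765.0, -230.0], [766.0, -135.0], [675.0, -135.0]]
maxx by y [(-225, 763.9), (-205, 763.3), (-185, 765.6), (-165, 764.6), (-145, 764.1)]
-260 22 [651.4 661. ]
-250 23 [650.9 660.9]
-240 25 [648.3 679.8]
-120 20 [647.9 658.2]
-110 21 [648.1 657.9]
-100 21 [647.7 657.9]
```

View pics/v6.png

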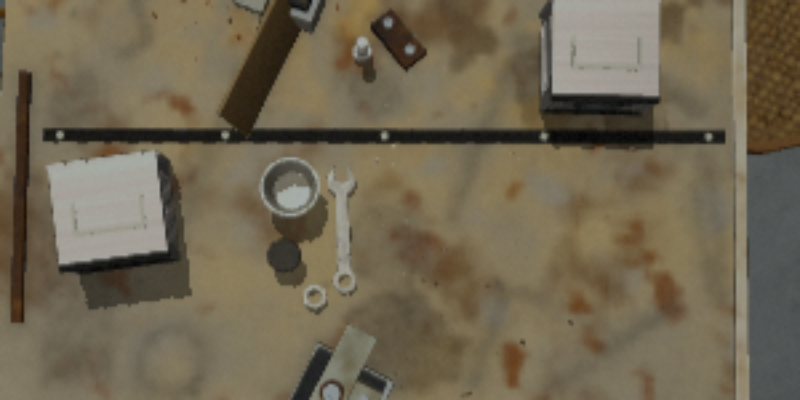

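View pics/v7.png

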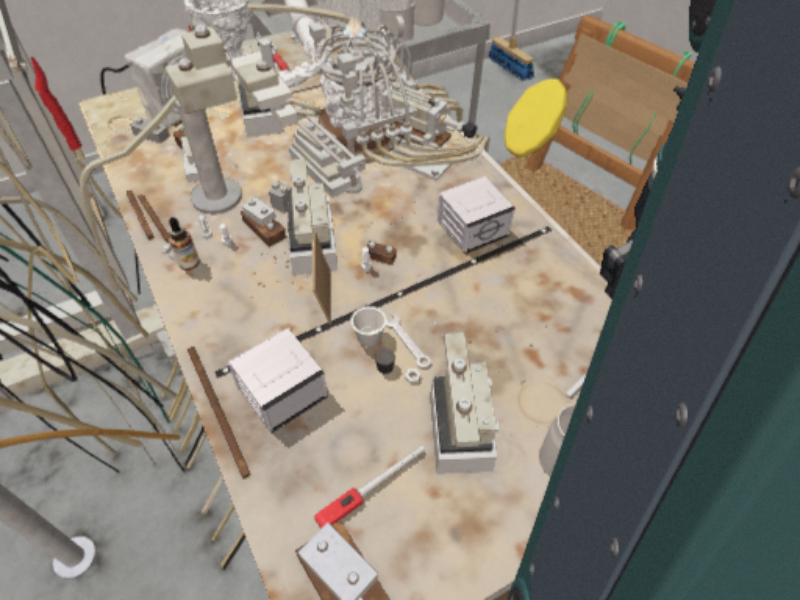

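The stamped crate is clear of the line (near side ≈674, line far edge ≈660–663). The plain crate lies short of it and the bystanders are untouched.

```bash
python3 -c "
from station import arm
print(arm.sign_off())"
```

```text
the job is handed in; nothing more can be done
None
```

I pushed both crates over onto their far sides with the fingertips, gripping and lifting nothing. The right crate carries the stamp, and I then pushed it, lying as it was, across the dispatch line. I handed the job in at about 13.5 s; the sign-off gives no verdict.

- **Stamped crate:** its near side is at x ≈ 674–675 mm and the line's far edge at about 660–663 mm. That puts all of it roughly 12–14 mm beyond the line, square to within about 1.5°.
- **Plain crate:** it lies where it tipped, with its far corners at x ≈ 613–628 mm, short of the line's near edge at about 642 mm.
- **Other things:** by eye in the last pictures, the crucible, stopper, wrench, nut and cap bolt look unmoved; I did not measure them again.
- **Forces:** wrist force readings stayed at about 5 N or less.

My first push on the left crate touched too close to its rim. I backed off, went about 12 mm lower and pushed again, and it tipped cleanly. No check failed at the end.

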